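Lift the hot lid off the pot with the lid lifter

TASK

The pot is hot: take the lid lifter from its wooden holder, hook it under the loop of the pot's lid, lift the lid off level and balanced, and lower it gently onto the blue lid stand so that it sits flat inside the stand's rim. Then unhook the lifter and hang it back upright in its holder. Do not touch the pot or lid with the robot itself, never force or press on the lid, let it tip or fall, and leave the pot and the other things on the counter where they are.

Things in the scene. Friction and masses are not known exactly. Their poses are not given: they have to be found in the camera images.
- lifter_grip (a point): Lid lifter, 121 mm tall, 0.2 kg, upright in the holder. Dark wooden handle on top, 34 mm along x, 22 mm along y, 46 mm tall; this point is on its axis, 21 mm below its top. x points the way the hook opens, z up. A steel flange 66 x 50 x 5 mm, underside 30 mm below this point, rests on the holder; the handle begins 25 mm below this point. A flat shank goes down to the hook (hook).
- hook (a point): Bottom of the lifter's hook, an upward-opening V cradle 24 mm wide along y, straight below the grip point by 93 mm; a bar settles here. The foot's underside is 7 mm below this point. An upturned tip at x = 12 to 17 mm rises 9.5 mm above this point; the shank stands at x = -13 to -20 mm. The hook enters a loop tip first, moving along its +x. Axes as the grip's.
- holder: Fixed wooden lifter holder, a box 78 x 62 mm and 76 mm tall, open on top with a hole 50 mm (x) by 34 mm (y) right through. Origin at the centre of its underside. The lifter hangs in it by its flange, grip point 106 mm above this origin, either way round.
- pot: Metal cooking pot, 160 mm across, 75 mm tall, 2.2 kg, standing loose, with two side handles at its +x and -x that reach 113 mm from its axis. Hot. Origin at the centre of its underside.
- lid: Metal pot lid, 166 mm across, 0.34 to 0.56 kg, lying on the pot. Hot. Origin at the centre of its underside, z up; a plug 144 mm across and 6 mm deep below its brim fits in the pot's mouth with 4 mm play all round (origin 6 mm below the pot's rim). Its flat top is 14 mm above the origin.
- lid_loop (a point): Middle of the bar of the lid's black loop handle, 43.5 mm above the lid's origin. The loop is a fixed arch of 9 mm round bar along the lid's y; clear opening 53 mm wide, 25 mm high between bar and lid top. A hook passes through along the lid's x, from either side. Hung by the bar's middle, the lid hangs level.
- stand: Blue lid stand: dark fixed foot (origin under its centre, on the counter) and a round plate on a column, rigid under the lid. The plate, on which the lid's underside rests, is 30 to 85 mm above the counter, different each time and not reported: feel for it. Its upright rim, 158 mm inside, 172 mm outside, 5 mm high, takes the lid's plug with 7 mm play; the brim stays above.
- tub: Clear plastic tub, 96 mm across, 70 mm tall, loose. Origin at the centre of its underside. Leave alone.
- jar: Amber glass jar, 56 mm across, 85 mm tall, loose. Origin at the centre of its underside. Leave alone.
- ramekin: White ceramic ramekin, 72 mm across, 42 mm tall, loose. Origin at the centre of its underside. Leave alone.
Not all that is in view belongs to the job. What is shaped like the lid but red is not meant.

How it is judged:
By the outcome, as a careful person would: the job done as asked, in the order asked, and still so for the second after the job is handed in, with the robot touching nothing.
It also fails if it takes over 72 s, if anything falls off the work surface, if the arm or the gripper's body presses on something with over 40 N, if the wrist force passes 120 N, or if a joint passes its speed limit or range.

ROBOT

A 7-joint arm with a two-finger parallel gripper is mounted at the origin on the work surface. World frame = base frame: x ahead of the robot, y to its left, z up, the work surface at z = 0. Lengths are in m, angles in degrees, forces in N, time in s.
With the tool pointing down it reaches from about 0.425 to 0.875 m from the base axis. Payload 4.7 kg.
Tool frame: the origin (TCP) lies between the finger pads; the fingertips stand env.finger_overhang ahead of it and the grasp point (between the pads) lies 5 mm behind it (env.finger_overhang is the distance from the TCP to the fingertips, in m); z points along the fingers, y is the line along which they close (so a half turn about z gives the same grasp; the last joint's range is limited). The gripper opens to 87 mm and grips with 3 to 60 N. Pads are 19 mm wide; open, the fingers measure 117 mm over their backs; the gripper's body (75 mm by 190 mm) begins 51 mm behind the grasp point.
Start: joints at [75.12, 18.392, -4.016, 83.108, 1.295, 78.541, -3.26], TCP at [0.176, -0.626, 0.237] pointing down, gripper open.
Joint ranges: [-163.93, 163.93], [-17.29, 119.83], [-79.2, 71.16], [3.27, 140.29], [-89.18, 269.18], [5.43, 117.66], [-154.24, 154.24]. Speed limits (degrees/s): [147.25, 147.25, 180, 180, 180, 180, 180].

INTERFACE

Orientations are given as [roll, pitch, yaw] about the fixed x, y, z axes, in that order (R = Rz(yaw) Ry(pitch) Rx(roll)).
In Python, from cell import telemetry, eyes, env, models gives the robot as it stands. The module is installed in compiled form; this text tells all that it offers.
- The arm moves only by the tool drive_tool, never from a script. Its arguments are lists of equal length, an entry for each row: "angular": the turn, a rotation vector about the tool's x, y, z in rad, a list of three; "delta_pos": the shift along the tool's x, y, z in cm, a list of three; "gripper": the finger opening in cm, from 0 to 8.7. A call has 1 to 20 rows; each row shifts and turns the commanded pose from where the row before left it, along the tool's axes as they then stand; what a row does not reach is not made up. A row lasts 1/10 s, in which the tool goes at most 50 mm and 8.59 degrees, less where a joint would pass 70% of its speed; a pose out of reach is approached as far as the arm can. A call with a gripper value outside its range is refused whole. The fingers move at their own pace and stop on an object; "squeeze" is the grip in N (left out, the last holds). Time passes only in rows, so rows that do not move let the fingers close. It gives the time, the measured TCP pose, the force, the opening and the grip force at its end, in the units of the state.
- telemetry.get_obs(): the state, without advancing time (a new reading comes with each control period).
- eyes.read_camera(name): name is "side" or "top" or "wrist"; returns a dict with "pixels" (384x512x3 uint8, red, green, blue), "mtx" (3x3 intrinsics, pixels), "origin" and "orientation" of the camera in the world. Camera axes: x right, y down, z forward; pixel columns grow to the right and rows downward; lengths in m; the calibration is good to about 2 mm. The wrist camera is an equidistant fisheye: a pixel r from the principal point sees the ray r / f radians off the axis. A picture is of the moment at which its call begins. There is no depth.
- env.sign_off(): hands the job in; it is judged then, once.
Trained networks look in a picture, given as the dict that the camera call returned (one of the last four; its "shot" number tells which), for a name from the list of things; names that differ only in an ending like _2 or _b are one class to them, and where a whole thing is asked for, a point or a joint stands for the part that bears it (a point fixed in the world has none). Each returns a list of dicts, best first, with "p" (0 to 1); they miss things now and then, are a little off and sometimes report something else, mostly with a low value. They report only what shows in the picture. A call takes as long as a camera call. They do not tell look-alikes from the thing itself.
- models.search_frame(picture, target): "centre" ([column, row] in pixels, amid what is visible of it).
- models.cut_out(picture, target): "pixels" (384x512 bool, what is visible of it) and "centre" ([column, row] in pixels, amid what is visible of it).
The state is a dict: "time_s": time; "qpos": joint angles; "joint_velocities": joint speeds; "effort": joint torques, N m; "tool_pos": TCP position; "tool_rot": TCP orientation; "force": force on the tool from outside, world axes, zero at the start; "wrist_torque": the same for the moment, N m; "grip_width": finger opening in m; "grasp_force": force on a finger pad.
Only numpy, scipy, OpenCV 4.12 (cv2) and the standard library are available. Lean on these libraries where they do the work, as an engineer would, in place of code of your own. Each camera call takes 0.05 s, during which the arm holds its last target. There are 200 camera calls.

## Working session

There is one attempt and no reset: what is moved stays moved. The work goes in short steps, Python scripts to look and compute and a tool call to move; the robot and the scene stay as the last step left them, time stands still between calls to the robot, and variables do not carry over. Pictures are saved under pics/ and viewed, at most 10 in all, crops included, and the job is handed in when it is done.

Besides the shell and the picture viewer there is one more tool, called by a JSON object that holds its "op" and its "data". drive_tool: Moves the arm, as the interface text tells. Its arguments: {"type":"object","properties":{"angular":{"type":"array","items":{"type":"array","items":{"type":"number"}}},"delta_pos":{"type":"array","items":{"type":"array","items":{"type":"number"}}},"gripper":{"type":"array","items":{"type":"number"}},"squeeze":{"type":"number"}},"required":["angular","delta_pos","gripper"]}

```bash
mkdir -p pics
cat > h.py <<'E'
import numpy as np, cv2
from scipy.spatial.transform import Rotation as R
from cell import telemetry, eyes, env, models
def rot(o):
    o=np.array(o,float)
    if o.shape==(3,3): return o
    return R.from_euler('xyz',o,degrees=True).as_matrix()
def ray(c,px,fish=False):
    K=np.array(c['mtx']);x=(px[0]-K[0,2])/K[0,0];y=(px[1]-K[1,2])/K[1,1]
    if fish:
        r=np.hypot(x,y);d=np.array([x/r*np.sin(r),y/r*np.sin(r),np.cos(r)]) if r>1e-9 else np.array([0,0,1.])
    else: d=np.array([x,y,1.])
    d=rot(c['orientation'])@d
    return np.array(c['origin']),d/np.linalg.norm(d)
def onz(c,px,z,fish=False):
    o,d=ray(c,px,fish);return o+d*(z-o[2])/d[2]
def proj(c,P,fish=False):
    K=np.array(c['mtx']);p=rot(c['orientation']).T@(np.array(P)-np.array(c['origin']))
    if fish:
        t=np.arctan2(np.hypot(p[0],p[1]),p[2]);n=np.hypot(p[0],p[1]);x,y=p[0]/n*t,p[1]/n*t
    else: x,y=p[0]/p[2],p[1]/p[2]
    return np.array([K[0,0]*x+K[0,2],K[1,1]*y+K[1,2]])
def tri(rays):
    A=np.zeros((3,3));b=np.zeros(3)
    for o,d in rays:
        M=np.eye(3)-np.outer(d,d);A+=M;b+=M@o
    return np.linalg.solve(A,b)
def save(n,im,s=1):
    im=cv2.resize(im,None,fx=s,fy=s,interpolation=cv2.INTER_CUBIC);cv2.imwrite('pics/'+n,im[:,:,::-1])
E
python3 - <<'E'
from h import *
np.set_printoptions(precision=4,suppress=True)
ims={n:eyes.read_camera(n) for n in('top','side','wrist')}
for n,c in ims.items(): print(n,c['mtx'],c['origin'],c['orientation'])
save('a.png',np.vstack([np.hstack([ims['top']['pixels'],ims['side']['pixels']])]),0.78)
o=telemetry.get_obs();print(o,env.finger_overhang)
for t in ['lifter_grip','hook','holder','pot','lid','lid_loop','stand','tub','jar','ramekin']:
    for n in('top','side'):
        print(t,n,[(np.round(d['centre'],1).tolist(),round(float(d['p']),2)) for d in models.search_frame(ims[n],t)][:4])
E
```

```text
top [[368.4968   0.     255.6374]
 [  0.     368.4968 187.878 ]
 [  0.       0.       1.    ]] [0.3566 0.0175 1.1604] [-169.2347   -1.1378  -89.5452]
side [[446.0321   0.     257.3184]
 [  0.     446.0321 189.0691]
 [  0.       0.       1.    ]] [0.3545 1.3303 0.8901] [-120.3467   -0.8179 -170.8904]
wrist [[297.3186   0.     251.8935]
 [  0.     297.3186 191.0599]
 [  0.       0.       1.    ]] [ 0.2465 -0.605   0.3827] [164.3626   0.052  -74.3232]
{'time_s': 0.15, 'qpos': array([75.1194, 18.4292, -4.0169, 83.1573,  1.2932, 78.5412, -3.2591]), 'joint_velocities': array([ 0.0555, -0.0489, -0.1233, -0.2146, -0.0891, -0.0562, -0.0119]), 'effort': array([  0.0009, -49.1796,  -0.4044, -31.2875,  -0.0638,   0.0404,
         0.0001]), 'tool_pos': array([ 0.1756, -0.6254,  0.2357]), 'tool_rot': array([-179.9175,    0.0028,   15.6917]), 'force': array([-0.6873,  0.6561, -0.8069]), 'wrist_torque': array([-0.0407,  0.0066, -0.0057]), 'grasp_force': 0.0, 'grip_width': 0.08680585563067908} 0.014
lifter_grip top [([263.2, 224.8], 0.83)]
lifter_grip side [([285.4, 193.9], 0.72)]
hook top [([261.4, 
[... 199 characters left out ...]
56.9], 0.59)]
lid top [([144.0, 132.2], 0.92), ([171.5, 272.7], 0.83), ([213.8, 121.0], 0.75), ([173.2, 191.6], 0.69)]
lid side [([168.1, 272.7], 0.93), ([242.5, 239.0], 0.7), ([181.0, 226.9], 0.66), ([322.4, 263.1], 0.65)]
lid_loop top [([143.8, 131.7], 0.97), ([170.8, 272.7], 0.65), ([213.8, 121.0], 0.62)]
lid_loop side [([322.5, 266.4], 0.94), ([243.4, 235.4], 0.78), ([168.8, 273.5], 0.72), ([179.3, 226.4], 0.57)]
stand top [([331.8, 194.0], 0.76)]
stand side [([272.6, 171.1], 0.89)]
tub top [([262.2, 124.3], 0.59)]
tub side [([201.2, 193.7], 0.57)]
jar top [([115.2, 252.0], 0.86)]
jar side [([303.3, 291.0], 0.63)]
ramekin top [([401.8, 236.7], 0.75)]
ramekin side [([302.4, 156.8], 0.59)]
```

View pics/a.png

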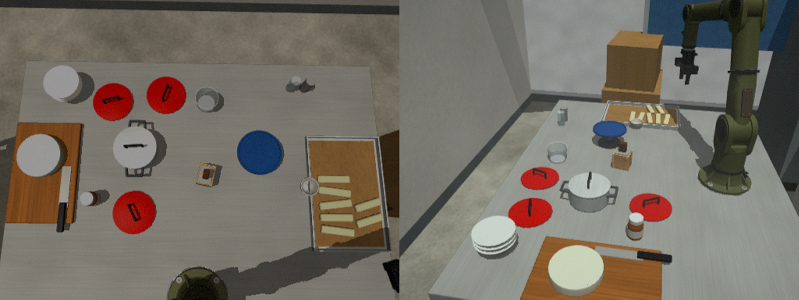

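Run:
```python
from h import *
np.set_printoptions(precision=4,suppress=True)
t=eyes.read_camera('top');s=eyes.read_camera('side')
def P(a,b): return tri([ray(t,a),ray(s,b)])
print('grip',P((263.2,224.8),(285.4,193.9)),'lid',P((173.2,191.6),(242.5,239)),'stand',P((331.8,194),(272.6,171.1)))
for z in(.03,.06,.085): print('stand top z',z,onz(t,(331.8,194),z),'side',onz(s,(272.6,171.1),z))
def mask(c,n,near):
    L=[m for m in models.cut_out(c,n)]
    L=sorted(L,key=lambda m:np.hypot(*(np.array(m['centre'])-near)))
    return L[0] if L else None
for n,near in(('holder',(263,228)),('lifter_grip',(263,225)),('lid_loop',(173,190)),('lid',(173,190)),('stand',(332,194)),('pot',(183,213))):
    m=mask(t,n,near)
    if m is None: print(n,None);continue
    p=m['pixels'].astype(np.uint8);c=max(cv2.findContours(p,0,2)[0],key=cv2.contourArea)
    r=cv2.minAreaRect(c);print(n,m['p'],m['centre'],p.sum(),r, cv2.boundingRect(c))
im=np.vstack([cv2.resize(t['pixels'][150:240,130:380],None,fx=3.1,fy=3.1),])
a=cv2.resize(t['pixels'][155:230,140:215],(400,400),interpolation=2)
b=cv2.resize(t['pixels'][195:255,230:290],(400,400),interpolation=2)
save('b.png',np.hstack([a,b]))
a=cv2.resize(s['pixels'][205:275,205:285],(400,350),interpolation=2)
b=cv2.resize(s['pixels'][150:220,245:325],(400,350),interpolation=2)
save('c.png',np.hstack([a,b]))
```

```text
grip [ 0.456  -0.0254  0.0781] lid [0.5568 0.2458 0.0649] stand [ 0.5411 -0.2359  0.054 ]
stand top z 0.03 [ 0.5551 -0.2415  0.03  ] side [ 0.5364 -0.2779  0.03  ]
stand top z 0.06 [ 0.5498 -0.2347  0.06  ] side [ 0.5301 -0.2218  0.06  ]
stand top z 0.085 [ 0.5454 -0.2289  0.085 ] side [ 0.5248 -0.1751  0.085 ]
holder 0.74 [264.2, 234.7] 141 ((261.0, 235.0), (6.0, 20.0), 90.0) (251, 232, 21, 7)
lifter_grip 0.84 [263.1, 224.9] 372 ((263.40386962890625, 223.4807586669922), (17.062103271484375, 21.96500587463379), 11.309932708740234) (254, 212, 20, 24)
lid_loop 0.76 [175.5, 186.0] 2404 ((172.5, 188.0), (53.03300857543945, 55.86143493652344), 45.0) (145, 161, 56, 55)
lid 0.94 [173.3, 190.2] 2422 ((172.5, 188.0), (54.0, 55.0), 90.0) (145, 161, 56, 55)
stand 0.91 [330.1, 193.9] 2603 ((332.5, 195.0), (56.0, 57.0), 90.0) (304, 167, 58, 57)
pot 0.91 [187.5, 210.4] 377 ((184.3876495361328, 211.82025146484375), (19.397960662841797, 51.93989944458008), 57.9946174621582) (161, 190, 42, 37)
```

View pics/b.png

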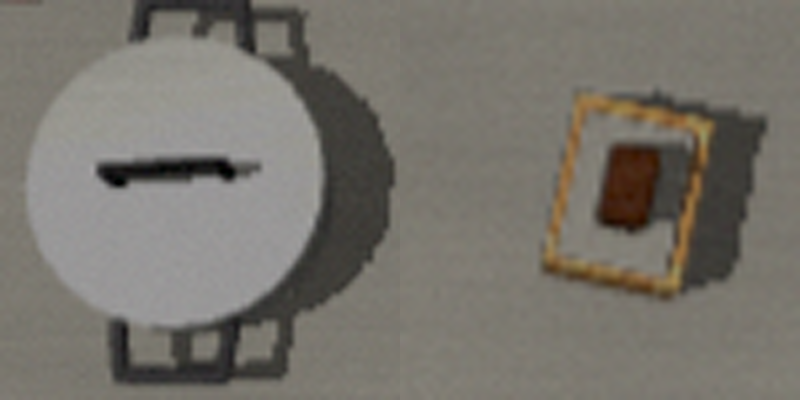

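View pics/c.png

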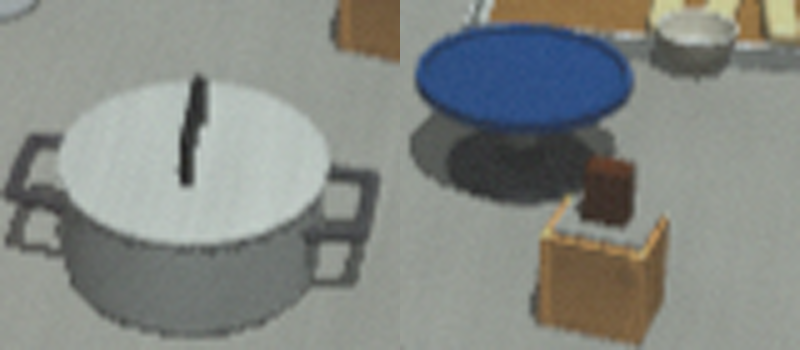

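```bash
cat >> h.py <<'E'
def yawline(a,b): d=np.array(b)-np.array(a);return np.degrees(np.arctan2(d[1],d[0]))
def to(target,yaw=None):
    "remaining shift in tool axes (cm) and turn (rad rotvec) to reach world target with tool down at yaw"
    o=telemetry.get_obs();Rt=rot(o['tool_rot']);print('TCP',o['tool_pos'],o['tool_rot'],'t',o['time_s'])
    print('shift cm',Rt.T@(np.array(target)-o['tool_pos'])*100)
    if yaw is not None:
        G=R.from_euler('xyz',[180,0,yaw],degrees=True).as_matrix();print('turn',R.from_matrix(Rt.T@G).as_rotvec())
E
python3 - <<'E'
from h import *
np.set_printoptions(precision=4,suppress=True)
t=eyes.read_camera('top');s=eyes.read_camera('side')
b=lambda x,y:(230+(x-400)/6.667-.5,195+y/6.667-.5)
C=[b(612,147),b(660,150),b(645,230),b(598,222)];W=[onz(t,c,.127) for c in C]
print('handle top',np.mean(W,0),yawline(W[3],W[0]),yawline(W[2],W[1]))
H=[onz(t,b(*c),.076) for c in((577,95),(712,122),(675,292),(545,268))]
print('holder',np.mean(H,0),yawline(H[3],H[0]),yawline(H[2],H[1]),np.linalg.norm(H[0]-H[3]),np.linalg.norm(H[1]-H[0]))
a=lambda x,y:(140+x/5.333-.5,155+y/5.333-.5)
e=[onz(t,a(*c),.1125) for c in((100,170),(236,167))];print('bar',e,np.mean(e,0),yawline(e[1],e[0])-90)
print('bar tri',tri([ray(t,a(168,168)),ray(s,(243.5,226))]))
print('lid centre z=.083',onz(t,(172.5,188),.083))
hb=[onz(t,a(*c),.06) for c in((193,5),(180,375))];print('pot',hb,yawline(hb[1],hb[0]))
c=(173.2,188)
to((.456,-.028,.25),79)
E
```

```text
handle top [ 0.4545 -0.0252  0.127 ] -10.246742384641658 -10.500870554236625
holder [ 0.4564 -0.0267  0.076 ] -9.961711598799548 -12.346213396603558 0.07775082860507745 0.061150945900165773
bar [array([0.5572, 0.279 , 0.1125]), array([0.5597, 0.2059, 0.1125])] [0.5585 0.2425 0.1125] 1.9711884323684075
bar tri [0.5594 0.2426 0.1124]
lid centre z=.083 [0.5585 0.2441 0.083 ]
pot [array([0.6649, 0.2443, 0.06  ]), array([0.4515, 0.2412, 0.06  ])] 0.8305593413814145
TCP [ 0.1757 -0.6258  0.2366] [179.9984   0.003   15.688 ] t 1.65
shift cm [ 43.1478 -49.9744  -1.347 ]
turn [-0.      0.0001 -1.105 ]
```

{"op": "drive_tool", "data": {"angular": [[0,0,0],[0,0,0],[0,0,0],[0,0,0],[0,0,0],[0,0,0],[0,0,0],[0,0,0],[0,0,0],[0,0,0],[0,0,0],[0,0,0],[0,0,0],[0,0,0],[0,0,0],[0,0,-0.145],[0,0,-0.145],[0,0,-0.145],[0,0,-0.145],[0,0,-0.145]], "delta_pos": [[3.7,-2.8,0],[3.7,-2.8,0],[3.7,-2.8,0],[3.7,-2.8,0],[3.7,-2.8,0],[3.7,-2.8,0],[3.7,-2.8,0],[3.7,-2.8,0],[1.94,-3.94,0],[1.94,-3.94,0],[1.94,-3.94,0],[1.94,-3.94,0],[1.94,-3.94,0],[1.94,-3.94,0],[1.94,-3.94,0],[0,0,0],[0,0,0],[0,0,0],[0,0,0],[0,0,0]], "gripper": [8.7,8.7,8.7,8.7,8.7,8.7,8.7,8.7,8.7,8.7,8.7,8.7,8.7,8.7,8.7,8.7,8.7,8.7,8.7,8.7]}}

```text
time_s: 3.65
tool_pos: [0.4563, -0.0278, 0.2367]
tool_rot: [180.0, 0.0, 57.6]
force: [-0.2, 0.1, 0.0]
grip_width: 0.0867
grasp_force: 0.0
```

{"op": "drive_tool", "data": {"angular": [[0,0,-0.127],[0,0,-0.127],[0,0,-0.127],[0,0,0]], "delta_pos": [[0,0,0],[0,0,0],[0,0,0],[0,0,0]], "gripper": [8.7,8.7,8.7,8.7]}}

```text
time_s: 4.05
tool_pos: [0.4563, -0.0278, 0.2367]
tool_rot: [180.0, 0.0, 79.1]
force: [-0.4, -0.2, 0.3]
grip_width: 0.0868
grasp_force: 0.0
```

Run:
```python
from h import *
np.set_printoptions(precision=4,suppress=True)
w=eyes.read_camera('wrist');print(w['origin'],w['orientation'])
for n in('lifter_grip','holder'):
    for m in models.cut_out(w,n)[:1]:
        p=m['pixels'].astype(np.uint8);print(n,m['p'],m['centre'],cv2.boundingRect(p))
print('expect handle top',proj(w,(.455,-.026,.127),True))
save('d.png',w['pixels'],1.3)
to((.455,-.026,.101),79.5)
```

```text
[0.4702 0.0452 0.3838] [164.3218  -0.0227 -10.9281]
lifter_grip 0.67 [251.6, 179.0] (221, 154, 63, 49)
holder 0.91 [259.5, 152.2] (218, 142, 73, 65)
expect handle top [250.2077 191.8591]
TCP [ 0.4563 -0.0279  0.2366] [179.9854   0.0079  78.9089] t 4.2
shift cm [ 0.1581 -0.169  13.5622]
turn [ 0.0003  0.0001 -0.0103]
```

View pics/d.png

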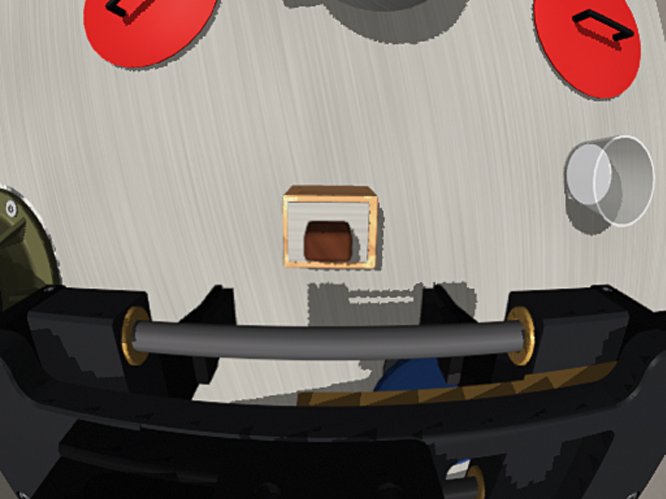

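{"op": "drive_tool", "data": {"angular": [[0,0,-0.01],[0,0,0],[0,0,0],[0,0,0],[0,0,0],[0,0,0],[0,0,0],[0,0,0],[0,0,0],[0,0,0]], "delta_pos": [[0.16,-0.08,3.0],[0,0,3.0],[0,0,3.0],[0,0,3.0],[0,0,1.0],[0,0,0.5],[0,0,0],[0,0,0],[0,0,0],[0,0,0]], "gripper": [8.7,8.7,8.7,8.7,8.7,5,3,3,3,3], "squeeze": 45}}

```text
time_s: 5.2
tool_pos: [0.4565, -0.0263, 0.1024]
tool_rot: [179.9, 0.0, 79.6]
force: [-0.1, 0.1, -1.1]
grip_width: 0.0549
grasp_force: 0.0
```

{"op": "drive_tool", "data": {"angular": [[0,0,0],[0,0,0],[0,0,0],[0,0,0],[0,0,0],[0,0,0]], "delta_pos": [[0,0,0.14],[0,0,0],[0,0,0],[0,0,0],[0,0,0],[0,0,0]], "gripper": [2.5,2.5,2.5,2.5,2.5,2.5]}}

```text
time_s: 5.8
tool_pos: [0.4558, -0.0262, 0.1002]
tool_rot: [180.0, 0.0, 79.6]
force: [0.7, 0.6, 0.2]
grip_width: 0.0338
grasp_force: 44.9
```

{"op": "drive_tool", "data": {"angular": [[0,0,0],[0,0,0],[0,0,0],[0,0,0],[0,0,0],[0,0,0]], "delta_pos": [[0,0,-1],[0,0,-3],[0,0,-3.5],[0,0,-3.5],[0,0,-3],[0,0,0]], "gripper": [2.5,2.5,2.5,2.5,2.5,2.5]}}

```text
time_s: 6.4
tool_pos: [0.4582, -0.026, 0.2448]
tool_rot: [179.5, 0.0, 79.6]
force: [1.3, 0.6, -1.7]
grip_width: 0.0339
grasp_force: 44.9
```

Run:
```python
from h import *
np.set_printoptions(precision=4,suppress=True)
w=eyes.read_camera('wrist');s=eyes.read_camera('side')
o=telemetry.get_obs();T=o['tool_pos'];print(T,o['tool_rot'],o['force'])
hz=T+[0,0,-.0872];p=proj(s,hz);q=proj(w,hz,True);print(p,q)
a=cv2.resize(s['pixels'][int(p[1])-45:int(p[1])+15,int(p[0])-30:int(p[0])+30],(400,400),interpolation=2)
r0=max(0,int(q[1])-50);b=cv2.resize(w['pixels'][r0:r0+100,int(q[0])-50:int(q[0])+50],(400,400),interpolation=2)
save('e.png',np.hstack([a,b]))
```

```text
[ 0.4557 -0.0261  0.2405] [179.959    0.0256  79.6312] [-0.6168  0.6095 -2.3233]
[287.4621 175.3188] [248.3096 200.0826]
```

View pics/e.png

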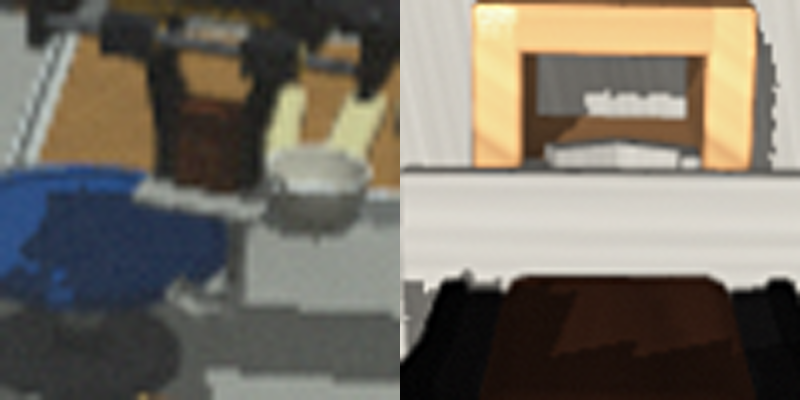

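{"op": "drive_tool", "data": {"angular": [[0,0,0],[0,0,0],[0,0,0],[0,0,0],[0,0,0],[0,0,0],[0,0,0],[0,0,0],[0,0,0],[0,0,-0.11],[0,0,-0.106],[0,0,0],[0,0,0]], "delta_pos": [[1.5,-0.05,0],[3,-0.1,0],[4,-0.14,0],[4.5,-0.16,0],[4.5,-0.16,0],[4,-0.14,0],[3,-0.1,0],[1.5,-0.05,0],[0.9,-0.04,0],[0,0,0],[0,0,0],[0,0,0],[0,0,0]], "gripper": [2.5,2.5,2.5,2.5,2.5,2.5,2.5,2.5,2.5,2.5,2.5,2.5,2.5]}}

```text
time_s: 7.8
tool_pos: [0.4947, 0.2392, 0.2393]
tool_rot: [-179.9, 0.1, 91.8]
force: [0.5, -0.2, -2.1]
grip_width: 0.0336
grasp_force: 44.9
```

Run:
```python
from h import *
np.set_printoptions(precision=4,suppress=True)
w=eyes.read_camera('wrist');t=eyes.read_camera('top');s=eyes.read_camera('side')
o=telemetry.get_obs();T=o['tool_pos'];print(T,o['tool_rot'],o['force'])
for z in (.1125,): print('bar',proj(w,(.559,.2425,z),True),'ends',proj(w,(.558,.2735,z),True),proj(w,(.560,.2115,z),True),'hook',proj(w,T-[0,0,.0872],True))
a=cv2.resize(w['pixels'],(512,384));
q=proj(w,(.559,.2425,.1),True).astype(int);x0=min(max(q[0]-60,0),392);y0=min(max(q[1]-60,0),264)
print('crop',x0,y0,'x3.33')
b=cv2.resize(w['pixels'][y0:y0+120,x0:x0+120],(400,400),interpolation=2)
sp=s['pixels'][195:275,205:285];c=cv2.resize(sp,(400,400),interpolation=2)
save('f.png',np.hstack([b,c]))
```

```text
[0.495  0.2397 0.2399] [-179.9859    0.0268   91.894 ] [-0.9162  0.386  -2.5541]
bar [318.4531 187.2312] ends [320.0667 155.574 ] [316.4652 217.2144] hook [252.3421 200.6716]
crop 255 124 x3.33
```

View pics/f.png

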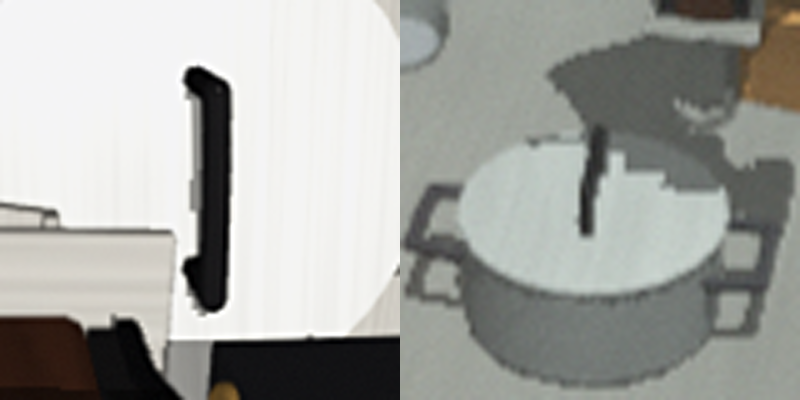

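Run:
```python
from h import *
np.set_printoptions(precision=4,suppress=True)
w=eyes.read_camera('wrist')
f=lambda x,y:onz(w,(255+x/3.333-.5,124+y/3.333-.5),.1125,True)
a,b=f(219,78),f(211,309);print(a,b,(a+b)/2,np.linalg.norm(a-b),yawline(b,a)-90)
g=w['pixels'][124:244,255:375].sum(2)<150;g=g.astype(np.uint8)
n,l,st,c=cv2.connectedComponentsWithStats(g);k=l[int(180/3.333),int(216/3.333)];print(st[k],c[k])
ys=np.arange(36,76);xs=[np.where(l[y]==k)[0].mean() for y in ys];P=[onz(w,(255+x,124+y),.1125,True) for x,y in zip(xs,ys)]
pf=np.polyfit([p[1] for p in P],[p[0] for p in P],1);print('bar x at y=.244',np.polyval(pf,.244),'yaw',-np.degrees(np.arctan(pf[0])))
m=[x for x in models.cut_out(w,'lid')][:3]
for x in m: print(x['p'],x['centre'])
```

```text
[0.5579 0.2823 0.1125] [0.5618 0.213  0.1125] [0.5599 0.2477 0.1125] 0.06943298170323159 3.187166085838001
[ 55  21  14  73 624] [62.617  57.7596]
bar x at y=.244 0.5594444920783552 yaw 4.912927878505805
0.96 [435.8, 97.5]
0.91 [434.8, 218.3]
0.87 [316.3, 158.3]
```

{"op": "drive_tool", "data": {"angular": [[0,0,-0.028],[0,0,0],[0,0,0],[0,0,0],[0,0,0],[0,0,0],[0,0,0]], "delta_pos": [[0.15,0.46,0.5],[0,0,1.5],[0,0,1.5],[0,0,1.2],[0,0,0.8],[0,0,0.4],[0,0,0]], "gripper": [2.5,2.5,2.5,2.5,2.5,2.5,2.5]}}

```text
time_s: 8.75
tool_pos: [0.4992, 0.2417, 0.1805]
tool_rot: [-179.9, 0.0, 93.6]
force: [-1.1, 0.3, -2.4]
grip_width: 0.0332
grasp_force: 44.9
```

Run:
```python
from h import *
np.set_printoptions(precision=4,suppress=True)
w=eyes.read_camera('wrist');s=eyes.read_camera('side')
o=telemetry.get_obs();T=o['tool_pos'];print(T,o['tool_rot'],o['force'])
a=cv2.resize(s['pixels'][185:265,205:285],(400,400),interpolation=2)
q=proj(w,(.53,.2425,.1),True).astype(int);print(q)
b=cv2.resize(w['pixels'][q[1]-80:q[1]+40,q[0]-60:q[0]+60],(400,400),interpolation=2)
save('g.png',np.hstack([a,b]))
to((.5595,.245,.181),93.5)
```

```text
[0.4998 0.242  0.1815] [179.9636  -0.0111  93.6153] [-0.7962  0.0973 -1.7469]
[289 204]
TCP [0.4998 0.242  0.1815] [179.9636  -0.0111  93.6153] t 8.85
shift cm [-0.0803  5.9784  0.0546]
turn [ 0.0006 -0.0002  0.002 ]
```

View pics/g.png

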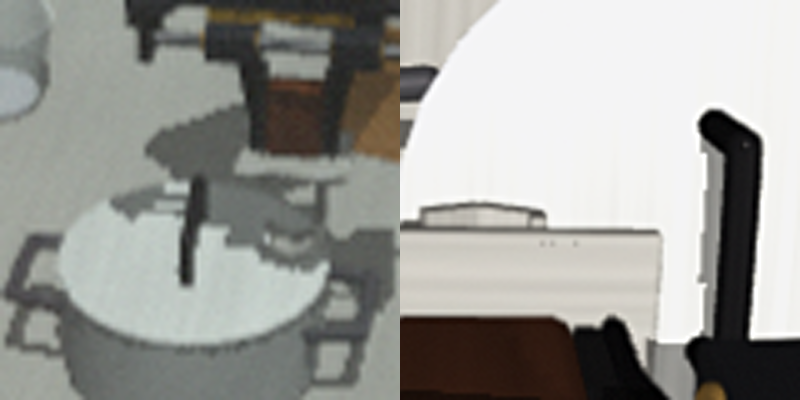

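{"op": "drive_tool", "data": {"angular": [[0,0,0],[0,0,0],[0,0,0],[0,0,0],[0,0,0],[0,0,0]], "delta_pos": [[-0.05,1,0],[0,1.3,0],[0,1,0],[0,0.6,0],[0,0.4,0],[0,0.2,0]], "gripper": [2.5,2.5,2.5,2.5,2.5,2.5]}}

```text
time_s: 9.45
tool_pos: [0.5448, 0.2443, 0.1809]
tool_rot: [-180.0, -0.0, 93.6]
force: [0.3, -0.9, -1.6]
grip_width: 0.0339
grasp_force: 44.9
```

{"op": "drive_tool", "data": {"angular": [[0,0,0],[0,0,0],[0,0,0],[0,0,0],[0,0,0]], "delta_pos": [[0,0.5,0],[0,0.5,0],[0,0.35,0],[0,0.1,0],[0,0,0]], "gripper": [2.5,2.5,2.5,2.5,2.5]}}

```text
time_s: 9.95
tool_pos: [0.559, 0.245, 0.1811]
tool_rot: [-180.0, 0.0, 93.6]
force: [1.1, -0.8, -1.4]
grip_width: 0.0337
grasp_force: 44.9
```

{"op": "drive_tool", "data": {"angular": [[0,0,0],[0,0,0],[0,0,0],[0,0,0],[0,0,0],[0,0,0],[0,0,0]], "delta_pos": [[0,0,-0.4],[0,0,-0.4],[0,0,-0.2],[0,0,-0.2],[0,0,-0.1],[0,0,-0.1],[0,0,0]], "gripper": [2.5,2.5,2.5,2.5,2.5,2.5,2.5]}}

```text
time_s: 10.65
tool_pos: [0.5586, 0.2447, 0.1945]
tool_rot: [-179.9, 0.0, 93.6]
force: [-0.2, -1.1, -3.7]
grip_width: 0.0331
grasp_force: 44.9
```

Run:
```python
from h import *
np.set_printoptions(precision=4,suppress=True)
s=eyes.read_camera('side')
for i in range(4): o=telemetry.get_obs();print(o['tool_pos'],o['force'],o['wrist_torque'])
a=cv2.resize(s['pixels'][185:265,205:285],(500,500),interpolation=2)
save('h.png',a)
```

```text
[0.5586 0.2448 0.1945] [-0.0673  0.0163 -4.5942] [-0.0689 -0.0437  0.0514]
[0.5586 0.2448 0.1945] [-0.0673  0.0163 -4.5942] [-0.0689 -0.0437  0.0514]
[0.5586 0.2448 0.1945] [-0.0673  0.0163 -4.5942] [-0.0689 -0.0437  0.0514]
[0.5586 0.2448 0.1945] [-0.0673  0.0163 -4.5942] [-0.0689 -0.0437  0.0514]
```

View pics/h.png

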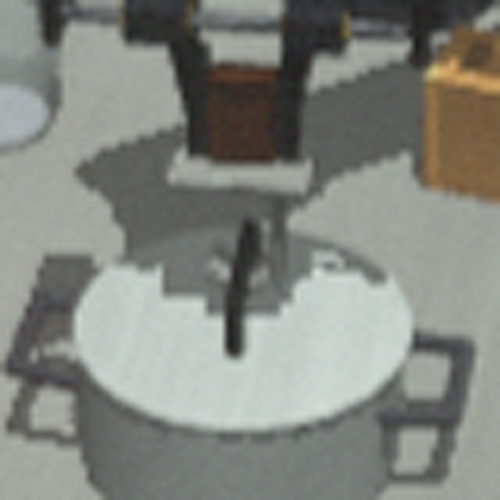

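{"op": "drive_tool", "data": {"angular": [[0,0,0],[0,0,0],[0,0,0],[0,0,0],[0,0,0],[0,0,0],[0,0,0],[0,0,0],[0,0,0],[0,0,0],[0,0,0],[0,0,0],[0,0,0],[0,0,0]], "delta_pos": [[0,0,-0.1],[0,0,-0.1],[0,0,-0.15],[0,0,-0.2],[0,0,-0.3],[0,0,-0.4],[0,0,-0.5],[0,0,-0.5],[0,0,-0.5],[0,0,-0.4],[0,0,-0.3],[0,0,-0.2],[0,0,0],[0,0,0]], "gripper": [2.5,2.5,2.5,2.5,2.5,2.5,2.5,2.5,2.5,2.5,2.5,2.5,2.5,2.5]}}

```text
time_s: 12.1
tool_pos: [0.5589, 0.245, 0.2315]
tool_rot: [-180.0, 0.0, 93.6]
force: [-0.4, 1.2, -5.2]
grip_width: 0.0335
grasp_force: 44.9
```

Run:
```python
from h import *
np.set_printoptions(precision=4,suppress=True)
s=eyes.read_camera('side');t=eyes.read_camera('top')
o=telemetry.get_obs();print(o['tool_pos'],o['force'],o['wrist_torque'])
a=cv2.resize(s['pixels'][165:265,200:300],(400,400),interpolation=2)
# stand rim colour mask, both views
r=[]
for c in(t,s):
    h=cv2.cvtColor(c['pixels'],cv2.COLOR_RGB2HSV);m=((h[...,0]>100)&(h[...,0]<125)&(h[...,1]>120)).astype(np.uint8)
    n,l,st,ce=cv2.connectedComponentsWithStats(m)
    k=min(range(1,n),key=lambda k:np.hypot(*(ce[k]-((332,194) if c is t else (272,171))))+ (0 if st[k][4]>300 else 999))
    cn=max(cv2.findContours((l==k).astype(np.uint8),0,cv2.CHAIN_APPROX_NONE)[0],key=len);e=cv2.fitEllipse(cv2.convexHull(cn));print(e,st[k]);r.append(cn[:,0,:].astype(float))
# fit circle (x,y,z top of rim, R=.086) to silhouettes: radial residual
from scipy.optimize import least_squares
th=np.linspace(0,2*np.pi,200)
def res(p):
    out=[]
    for c,cn in((t,r[0]),(s,r[1])):
        P=np.array([proj(c,(p[0]+.086*np.cos(a),p[1]+.086*np.sin(a),p[2])) for a in th])
        pts=cv2.convexHull(cn.astype(np.float32))[:,0,:]
        d=np.linalg.norm(pts[:,None]-P[None],axis=2).min(1);out+=list(d)
    return out
f=least_squares(res,(.548,-.234,.055),loss='soft_l1',diff_step=1e-3);print(f.x,np.mean(f.fun))
save('i.png',a)
```

```text
[0.5588 0.245  0.2313] [ 0.324  -0.6525 -4.9539] [-0.0462 -0.0661  0.0147]
((332.4951477050781, 195.30638122558594), (55.32249450683594, 57.734954833984375), 117.9636459350586) [ 304  168   58   56 2524]
((370.02984619140625, 50.47256851196289), (22.374149322509766, 61.09098434448242), 86.34236907958984) [338  39  56  21 643]
[ 0.3776 -0.1255  0.5661] 17.90538260880262
```

View pics/i.png

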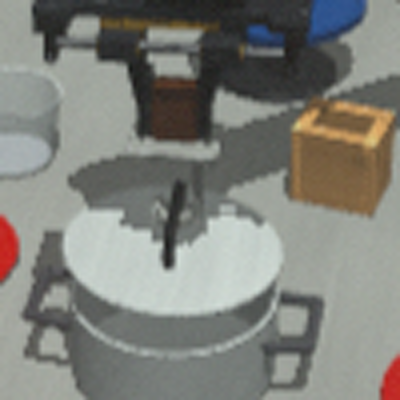

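{"op": "drive_tool", "data": {"angular": [[0,0,0],[0,0,0],[0,0,0],[0,0,0],[0,0,0],[0,0,0],[0,0,0],[0,0,0],[0,0,0],[0,0,0],[0,0,0],[0,0,0],[0,0,0],[0,0,0],[0,0,0],[0,0,0],[0,0,0],[0,0,0],[0,0,0],[0,0,0]], "delta_pos": [[0,0,-0.3],[0,0,-0.5],[0,0,-0.5],[-0.2,-0.02,-0.4],[-0.4,-0.04,-0.2],[-0.6,-0.05,0],[-0.8,-0.07,0],[-1.0,-0.09,0],[-1.2,-0.11,0],[-1.4,-0.12,0],[-1.5,-0.13,0],[-1.5,-0.13,0],[-1.5,-0.13,0],[-1.5,-0.13,0],[-1.5,-0.13,0],[-1.5,-0.13,0],[-1.5,-0.13,0],[-1.5,-0.13,0],[-1.5,-0.13,0],[-1.5,-0.13,0]], "gripper": [2.5,2.5,2.5,2.5,2.5,2.5,2.5,2.5,2.5,2.5,2.5,2.5,2.5,2.5,2.5,2.5,2.5,2.5,2.5,2.5]}}

```text
time_s: 14.2
tool_pos: [0.5536, 0.0365, 0.2506]
tool_rot: [-180.0, 0.0, 93.6]
force: [-0.1, 0.0, -5.6]
grip_width: 0.0337
grasp_force: 44.9
```

{"op": "drive_tool", "data": {"angular": [[0,0,0],[0,0,0],[0,0,0],[0,0,0],[0,0,0],[0,0,0],[0,0,0],[0,0,0],[0,0,0],[0,0,0],[0,0,0],[0,0,0],[0,0,0],[0,0,0],[0,0,0],[0,0,0],[0,0,0],[0,0,0],[0,0,0],[0,0,0]], "delta_pos": [[-1.5,-0.13,0],[-1.5,-0.13,0],[-1.5,-0.13,0],[-1.5,-0.13,0],[-1.5,-0.13,0],[-1.5,-0.13,0],[-1.5,-0.13,0],[-1.5,-0.13,0],[-1.5,-0.13,0],[-1.5,-0.13,0],[-1.5,-0.13,0],[-1.5,-0.13,0],[-1.4,-0.12,0],[-1.2,-0.11,0],[-1.0,-0.09,0],[-0.8,-0.07,0],[-0.6,-0.05,0],[-0.4,-0.03,0],[-0.2,-0.02,0],[0,0,0]], "gripper": [2.5,2.5,2.5,2.5,2.5,2.5,2.5,2.5,2.5,2.5,2.5,2.5,2.5,2.5,2.5,2.5,2.5,2.5,2.5,2.5]}}

```text
time_s: 16.2
tool_pos: [0.5484, -0.1984, 0.2506]
tool_rot: [-180.0, 0.0, 93.6]
force: [0.4, -0.4, -5.4]
grip_width: 0.0336
grasp_force: 44.9
```

Run:
```python
from h import *
np.set_printoptions(precision=4,suppress=True)
print('tri ellipses',tri([ray(t,p) for t,p in ((eyes.read_camera('top'),(332.5,195.0)),(eyes.read_camera('side'),(269.8,165.4)))]))
t=eyes.read_camera('top')
for z in (.04,.055,.07,.09): print(onz(t,(332.5,195.),z))
w=eyes.read_camera('wrist');s=eyes.read_camera('side')
m=models.cut_out(w,'lid')
for x in m[:3]:
    p=x['pixels'].astype(np.uint8);print('w',x['p'],x['centre'],cv2.boundingRect(p))
for x in models.cut_out(t,'lid')[:6]: print('t',x['p'],x['centre'],cv2.boundingRect(x['pixels'].astype(np.uint8)))
o=telemetry.get_obs();print(o['tool_pos'],o['tool_rot'],o['force'],o['wrist_torque'],o['time_s'])
b=cv2.resize(w['pixels'],(450,338));q=proj(s,o['tool_pos']-[0,0,.1]).astype(int);print(q)
a=cv2.resize(s['pixels'][q[1]-60:q[1]+60,q[0]-60:q[0]+60],(338,338),interpolation=2)
save('j.png',np.hstack([b,a]))
```

```text
tri ellipses [ 0.5434 -0.2324  0.0788]
[ 0.5502 -0.2413  0.04  ]
[ 0.5476 -0.2379  0.055 ]
[ 0.545  -0.2344  0.07  ]
[ 0.5416 -0.2298  0.09  ]
w 0.89 [439.0, 6.6] (408, 0, 59, 17)
w 0.72 [256.8, 156.6] (169, 100, 174, 146)
t 0.96 [143.5, 131.8] (119, 106, 52, 49)
t 0.76 [313.8, 191.7] (295, 162, 37, 57)
t 0.63 [212.2, 121.0] (189, 98, 48, 47)
[ 0.5484 -0.1982  0.2507] [-179.9996    0.0061   93.6376] [-0.5251 -0.3664 -5.112 ] [-0.0384 -0.1131  0.0452] 16.55
[267 152]
```

Run:
```python
from h import *
from scipy.optimize import least_squares
np.set_printoptions(precision=4,suppress=True)
t=eyes.read_camera('top');s=eyes.read_camera('side')
im=cv2.imread('pics/c.png')[:,400:];h=cv2.cvtColor(im,cv2.COLOR_BGR2HSV)
m=((h[...,0]>100)&(h[...,0]<125)&(h[...,1]>110)).astype(np.uint8)
n,l,st,ce=cv2.connectedComponentsWithStats(m);k=1+np.argmax(st[1:,4]);x,y,w,hh,_=st[k]
bs=np.array([245+x/5-.5,245+(x+w)/5-.5,150+y/5-.5,150+(y+hh)/5-.5]);print('side bbox',bs)
bt=np.array([304,362,168,224])-.5;th=np.linspace(0,2*np.pi,360)
def bb(c,p,zs):
    P=np.array([proj(c,(p[0]+r*np.cos(a),p[1]+r*np.sin(a),p[2]+dz)) for r,dz in zs for a in th]);return np.array([P[:,0].min(),P[:,0].max(),P[:,1].min(),P[:,1].max()])
zs=[(.086,0),(.086,-.008)]
f=least_squares(lambda p:np.r_[bb(t,p,zs)-bt,bb(s,p,zs)-bs],(.545,-.233,.07),diff_step=1e-3);print(f.x,f.fun)
to((f.x[0],f.x[1],.25))
```

```text
side bbox [247.9 290.7 154.7 175.7]
[ 0.5437 -0.2318  0.085 ] [ 0.0291  0.0718 -1.0002  0.2829  0.0587  0.794  -0.1882  0.5744]
TCP [ 0.5484 -0.1984  0.2507] [-179.999     0.0103   93.621 ] t 16.65
shift cm [-3.3058 -0.6792  0.0687]
```

View pics/j.png

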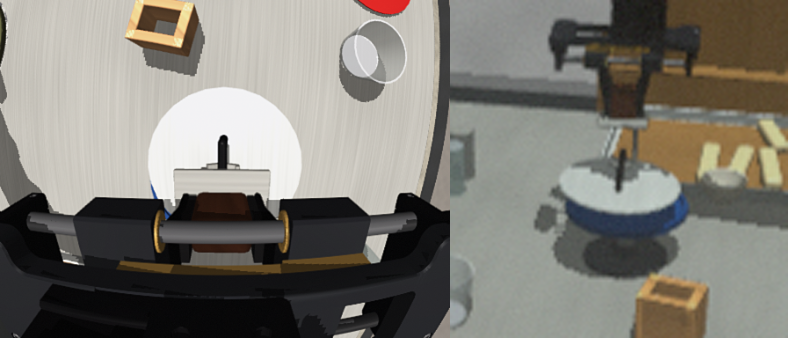

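{"op": "drive_tool", "data": {"angular": [[0,0,0],[0,0,0],[0,0,0],[0,0,0],[0,0,0],[0,0,0],[0,0,0],[0,0,0],[0,0,0],[0,0,0],[0,0,0]], "delta_pos": [[-0.2,-0.04,0],[-0.4,-0.08,0],[-0.5,-0.11,0.1],[-0.6,-0.12,0.2],[-0.6,-0.12,0.3],[-0.5,-0.11,0.3],[-0.3,-0.06,0.2],[-0.2,-0.04,0.1],[0,0,0],[0,0,0],[0,0,0]], "gripper": [2.5,2.5,2.5,2.5,2.5,2.5,2.5,2.5,2.5,2.5,2.5]}}

```text
time_s: 17.75
tool_pos: [0.5439, -0.2314, 0.2389]
tool_rot: [180.0, 0.0, 93.6]
force: [0.7, -0.9, -4.8]
grip_width: 0.0335
grasp_force: 44.9
```

Run:
```python
from h import *
from scipy.optimize import least_squares
np.set_printoptions(precision=4,suppress=True)
t=eyes.read_camera('top');s=eyes.read_camera('side');w=eyes.read_camera('wrist')
o=telemetry.get_obs();T=o['tool_pos'];print(T,o['force'],o['time_s'])
zt=T[2]-.126+.014
q=proj(s,T-[0,0,.115])
th=np.linspace(0,2*np.pi,360)
def bb(c,p,fish=False):
    P=np.array([proj(c,(p[0]+.083*np.cos(a),p[1]+.083*np.sin(a),z),fish) for z in(p[2],p[2]-.007) for a in th]);return np.array([P[:,0].min(),P[:,0].max(),P[:,1].min(),P[:,1].max()])
for x in sorted(models.cut_out(s,'lid'),key=lambda x:np.hypot(*(np.array(x['centre'])-q)))[:1]:
    X,Y,W,H=cv2.boundingRect(x['pixels'].astype(np.uint8));b=np.array([X,X+W,Y,Y+H])-.5;print(x['p'],b,'pred',bb(s,(T[0],T[1],zt)))
    f=least_squares(lambda p:bb(s,p)-b,(T[0],T[1],zt),diff_step=1e-3);print('free',f.x,f.fun)
    f=least_squares(lambda p:bb(s,(p[0],p[1],zt))-b,(T[0],T[1]),diff_step=1e-3);print('zfix',f.x,f.fun)
qw=proj(w,T-[0,0,.11],True)
for x in sorted(models.cut_out(w,'lid'),key=lambda x:np.hypot(*(np.array(x['centre'])-qw)))[:1]:
    X,Y,W,H=cv2.boundingRect(x['pixels'].astype(np.uint8));print('w',x['p'],[X-.5,X+W-.5,Y-.5,Y+H-.5],'pred',bb(w,(T[0],T[1],zt),True))
```

```text
[ 0.5438 -0.2316  0.2388] [-0.751  -0.0755 -5.1129] 17.9
0.92 [249.5 290.5 147.5 166.5] pred [248.7297 291.2581 145.5908 165.9176]
free [ 0.5516 -0.2979  0.0885] [ 0.1352 -0.1348 -0.2924  0.2708]
zfix [ 0.5425 -0.222 ] [-0.8664  0.8673 -0.9017  0.6115]
w 0.66 [197.5, 307.5, 184.5, 286.5] pred [162.7711 340.9032  99.8983 272.0279]
```

```bash
cat > k.py <<'E'
from h import *
from scipy.optimize import least_squares
np.set_printoptions(precision=4,suppress=True)
w=eyes.read_camera('wrist');o=telemetry.get_obs();T=o['tool_pos'];im=w['pixels']
h=cv2.cvtColor(im,cv2.COLOR_RGB2HSV)
blue=((h[...,0]>98)&(h[...,0]<128)&(h[...,1]>110)&(h[...,2]>30)).astype(np.uint8)
n,l,st,ce=cv2.connectedComponentsWithStats(blue);print([(list(a),) for a in st[1:] if a[4]>15])
C=T-[0,0,.126]
# radial scan of world directions: find white->nonwhite (lid edge) & blue outer edge
def lookup(P):
    q=proj(w,P,True);x,y=int(round(q[0])),int(round(q[1]))
    return (y,x) if 0<=x<512 and 0<=y<384 else None
zl=C[2]+.014
for a in range(-60,250,10):
    d=np.array([np.cos(np.radians(a)),np.sin(np.radians(a)),0]);rl=None;bl=[]
    for r in np.arange(.05,.115,.0005):
        k=lookup(np.array([C[0],C[1],zl])+d*r)
        if k is None: break
        if rl is None and (h[k][1]>60 or h[k][2]<110): rl=r;hv=h[k]
        if blue[k]: bl.append(lookup(np.array([C[0],C[1],zl])+d*r))
    e=None
    if bl: p=onz(w,bl[-1][::-1],.085,True);e=np.round(p[:2],4)
    print(a,None if rl is None else (round(rl,4),list(hv)),e)
E
python3 k.py
```

```text
[([np.int32(234), np.int32(98), np.int32(19), np.int32(3), np.int32(22)],), ([np.int32(217), np.int32(101), np.int32(15), np.int32(6), np.int32(18)],), ([np.int32(200), np.int32(107), np.int32(16), np.int32(11), np.int32(18)],)]
-60 (np.float64(0.05), [np.uint8(8), np.uint8(170), np.uint8(48)]) None
-50 (np.float64(0.05), [np.uint8(0), np.uint8(51), np.uint8(15)]) None
-40 (np.float64(0.05), [np.uint8(165), np.uint8(36), np.uint8(14)]) None
-30 (np.float64(0.05), [np.uint8(30), np.uint8(7), np.uint8(36)]) None
-20 (np.float64(0.082), [np.uint8(30), np.uint8(5), np.uint8(48)]) None
-10 None None
0 None None
10 None None
20 None None
30 None None
40 None None
50 None None
60 None None
70 None None
80 None None
90 (np.float64(0.0845), [np.uint8(109), np.uint8(116), np.uint8(149)]) [ 0.5443 -0.1453]
100 (np.float64(0.084), [np.uint8(111), np.uint8(166), np.uint8(161)]) [ 0.5275 -0.1473]
110 (np.float64(0.0835), [np.uint8(110), np.uint8(169), np.uint8(172)]) [ 0.5107 -0.1522]
120 (np.float64(0.083), [np.uint8(110), np.uint8(166), np.uint8(149)]) [ 0.4959 -0.1599]
130 (np.float64(0.082), [np.uint8(111), np.uint8(101), np.uint8(152)]) None
140 None None
150 None None
160 None None
170 None None
180 None None
190 None None
200 None None
210 (np.float64(0.0735), [np.uint8(15), np.uint8(9), np.uint8(55)]) None
220 (np.float64(0.05), [np.uint8(0), np.uint8(0), np.uint8(2)]) None
230 (np.float64(0.05), [np.uint8(0), np.uint8(32), np.uint8(8)]) None
240 (np.float64(0.05), [np.uint8(10), np.uint8(159), np.uint8(24)]) None
```

{"op": "drive_tool", "data": {"angular": [[0,0,0],[0,0,0],[0,0,0],[0,0,0],[0,0,0],[0,0,0],[0,0,0],[0,0,0],[0,0,0],[0,0,0],[0,0,0],[0,0,0],[0,0,0]], "delta_pos": [[-0.05,0,0.1],[-0.05,0,0.2],[0,0,0.3],[0,0,0.4],[0,0,0.3],[0,0,0.3],[0,0,0.2],[0,0,0.2],[0,0,0.1],[0,0,0.1],[0,0,0.1],[0,0,0],[0,0,0]], "gripper": [2.5,2.5,2.5,2.5,2.5,2.5,2.5,2.5,2.5,2.5,2.5,2.5,2.5]}}

```text
time_s: 19.35
tool_pos: [0.5437, -0.2329, 0.2157]
tool_rot: [180.0, 0.0, 93.6]
force: [-0.0, 0.1, -5.6]
grip_width: 0.0335
grasp_force: 44.9
```

{"op": "drive_tool", "data": {"angular": [[0,0,0],[0,0,0],[0,0,0],[0,0,0],[0,0,0],[0,0,0],[0,0,0]], "delta_pos": [[0,0,0.1],[0,0,0.1],[0,0,0.1],[0,0,0.1],[0,0,0.1],[0,0,0],[0,0,0]], "gripper": [2.5,2.5,2.5,2.5,2.5,2.5,2.5]}}

```text
time_s: 20.05
tool_pos: [0.5437, -0.2329, 0.2106]
tool_rot: [-180.0, 0.0, 93.6]
force: [-0.2, -0.9, -5.9]
grip_width: 0.0336
grasp_force: 44.9
```

{"op": "drive_tool", "data": {"angular": [[0,0,0],[0,0,0],[0,0,0],[0,0,0],[0,0,0],[0,0,0]], "delta_pos": [[0,0,0.1],[0,0,0.1],[0,0,0.1],[0,0,0.1],[0,0,0],[0,0,0]], "gripper": [2.5,2.5,2.5,2.5,2.5,2.5]}}

```text
time_s: 20.65
tool_pos: [0.5439, -0.2329, 0.2069]
tool_rot: [180.0, 0.0, 93.6]
force: [-0.2, -0.0, -1.7]
grip_width: 0.0337
grasp_force: 44.9
```

```bash
cat > k2.py <<'E'
from h import *
from scipy.optimize import least_squares
np.set_printoptions(precision=4,suppress=True)
w=eyes.read_camera('wrist');o=telemetry.get_obs();T=o['tool_pos'];im=w['pixels'];print(T,o['force'],o['time_s'])
h=cv2.cvtColor(im,cv2.COLOR_RGB2HSV).astype(int)
blue=(h[...,0]>98)&(h[...,0]<128)&(h[...,1]>90)&(h[...,2]>30)
C=np.array([.5437,-.2320])
L=[];B=[]
for a in range(0,360,3):
    d=np.array([np.cos(np.radians(a)),np.sin(np.radians(a))])
    prof=[]
    for r in np.arange(.06,.11,.0005):
        q=np.round(proj(w,np.r_[C+d*r,.090],True)).astype(int)
        if not(0<=q[0]<512 and 0<=q[1]<384): break
        prof.append((blue[q[1],q[0]],h[q[1],q[0],2],h[q[1],q[0],1],q))
    bi=[i for i,p in enumerate(prof) if p[0]]
    if len(bi)>=2 and bi[0]>5 and all(p[1]>120 and p[2]<60 for p in prof[bi[0]-6:bi[0]-3]):
        L.append(prof[bi[0]][3]-0.); B.append(prof[bi[-1]][3]-0.)
        print(a,end=' ')
print(len(L))
def circ(px,z,r):
    P=np.array([onz(w,p,z,True)[:2] for p in px])
    f=least_squares(lambda c:np.hypot(*(P-c).T)-r,C);g=least_squares(lambda c:np.hypot(*(P-c[:2]).T)-c[2],np.r_[C,r])
    return f.x,np.std(f.fun)*1e3,g.x
for z in(.090,.0945): print('lid',circ(L,z,.083))
for z in(.081,.086): print('rim',circ(B,z,.086))
E
python3 k2.py
python3 - <<'E'
from h import *
s=eyes.read_camera('side');t=eyes.read_camera('top')
for n,c in(('s',s),('t',t)):
    q=proj(c,(.5437,-.232,.09))
    for k in('lid','stand'):
        for x in sorted(models.cut_out(c,k),key=lambda x:np.hypot(*(np.array(x['centre'])-q)))[:1]: print(n,k,x['p'],x['centre'],cv2.boundingRect(x['pixels'].astype(np.uint8)))
E
```

```text
[ 0.5438 -0.2329  0.2068] [ 1.2642  0.1088 -2.17  ] 20.7
9 12 21 24 30 33 36 39 42 45 48 51 54 57 60 63 66 69 72 75 78 81 84 87 90 93 96 99 102 105 108 111 114 117 120 123 126 129 132 135 138 141 144 147 150 153 156 159 162 165 168 171 174 177 180 183 186 189 58
lid (array([ 0.5443, -0.2306]), np.float64(0.48218054819139483), array([ 0.5445, -0.2317,  0.0839]))
lid (array([ 0.5446, -0.2311]), np.float64(0.3774275438972181), array([ 0.5444, -0.2304,  0.0825]))
rim (array([ 0.5439, -0.2312]), np.float64(0.4036272597870687), array([ 0.5441, -0.2318,  0.0865]))
rim (array([ 0.5443, -0.2318]), np.float64(0.5360545121474497), array([ 0.544 , -0.2305,  0.0849]))
s lid 0.87 [267.9, 166.6] (250, 152, 41, 22)
s stand 0.96 [271.2, 182.4] (249, 167, 43, 24)
t lid 0.7 [323.9, 194.9] (306, 167, 35, 54)
```

{"op": "drive_tool", "data": {"angular": [[0,0,0],[0,0,0],[0,0,0],[0,0,0],[0,0,0],[0,0,0],[0,0,0],[0,0,0]], "delta_pos": [[0,0,0.2],[0,0,0.2],[0,0,0.2],[0,0,0.2],[0,0,0.2],[0,0,0.18],[0,0,0],[0,0,0]], "gripper": [2.5,2.5,2.5,2.5,2.5,2.5,2.5,2.5]}}

```text
time_s: 21.8
tool_pos: [0.5437, -0.2329, 0.1948]
tool_rot: [-180.0, 0.0, 93.6]
force: [-0.2, 0.4, -2.2]
grip_width: 0.0336
grasp_force: 44.9
```

Unhook: back out slowly along −tool y.

{"op": "drive_tool", "data": {"angular": [[0,0,0],[0,0,0],[0,0,0],[0,0,0],[0,0,0]], "delta_pos": [[0,-0.2,0],[0,-0.4,0],[0,-0.4,0],[0,-0.2,0],[0,0,0]], "gripper": [2.5,2.5,2.5,2.5,2.5]}}

```text
time_s: 22.3
tool_pos: [0.5313, -0.2339, 0.195]
tool_rot: [-180.0, 0.0, 93.6]
force: [-0.1, 0.6, -3.1]
grip_width: 0.0335
grasp_force: 44.9
```

{"op": "drive_tool", "data": {"angular": [[0,0,0],[0,0,0],[0,0,0],[0,0,0],[0,0,0],[0,0,0],[0,0,0],[0,0,0],[0,0,0]], "delta_pos": [[0,-0.4,0],[0,-0.6,0],[0,-0.8,0],[0,-1,0],[0,-1,0],[0,-0.8,0],[0,-0.6,0],[0,0,0],[0,0,0]], "gripper": [2.5,2.5,2.5,2.5,2.5,2.5,2.5,2.5,2.5]}}

```text
time_s: 23.2
tool_pos: [0.48, -0.237, 0.1951]
tool_rot: [180.0, 0.0, 93.6]
force: [0.5, 0.8, -1.8]
grip_width: 0.0336
grasp_force: 44.9
```

```bash
python3 k2.py
python3 - <<'E'
from h import *
np.set_printoptions(precision=4,suppress=True)
to((.4558,-.0262,.245),79.6)
E
```

```text
[ 0.4802 -0.2368  0.195 ] [ 0.2501  0.306  -1.9891] 23.25
45 48 57 60 63 66 69 72 75 78 81 84 87 90 93 96 99 102 105 108 111 114 117 120 123 126 129 132 135 138 141 144 147 150 153 156 159 162 165 168 171 174 177 180 44
lid (array([ 0.5442, -0.2307]), np.float64(0.43417990028437636), array([ 0.5448, -0.2318,  0.084 ]))
lid (array([ 0.5438, -0.2311]), np.float64(0.3817670506460341), array([ 0.5435, -0.2306,  0.0825]))
rim (array([ 0.545 , -0.2309]), np.float64(0.3414098357463263), array([ 0.545 , -0.231 ,  0.0861]))
rim (array([ 0.5445, -0.2314]), np.float64(0.4929569640089298), array([ 0.5437, -0.2297,  0.0845]))
TCP [ 0.4802 -0.2368  0.195 ] [179.9656   0.0109  93.6201] t 23.25
shift cm [21.1711 -1.0998 -5.0049]
turn [0.0006 0.0001 0.2447]
```

{"op": "drive_tool", "data": {"angular": [[0,0,0],[0,0,0],[0,0,0],[0,0,0],[0,0,0],[0,0,0],[0,0,0],[0,0,0],[0,0,0],[0,0,0],[0,0,0],[0,0,0.12],[0,0,0.125],[0,0,0],[0,0,0]], "delta_pos": [[0,0,-1],[0,0,-2],[0,0,-2],[1,-0.05,0],[2,-0.1,0],[3,-0.15,0],[4,-0.2,0],[4,-0.2,0],[4,-0.2,0],[2.2,-0.1,0],[1,-0.1,0],[0,0,0],[0,0,0],[0,0,0],[0,0,0]], "gripper": [2.5,2.5,2.5,2.5,2.5,2.5,2.5,2.5,2.5,2.5,2.5,2.5,2.5,2.5,2.5]}}

```text
time_s: 24.75
tool_pos: [0.455, -0.0262, 0.2442]
tool_rot: [-179.9, 0.0, 79.7]
force: [-1.3, 0.6, -2.2]
grip_width: 0.0335
grasp_force: 44.9
```

Run:
```python
from h import *
np.set_printoptions(precision=4,suppress=True)
to((.4558,-.0262,.1005),79.6)
```

```text
TCP [ 0.455  -0.0262  0.2442] [-179.9375    0.0075   79.7071] t 24.75
shift cm [ 0.0132  0.0931 14.373 ]
turn [-0.0011  0.0001  0.0019]
```

{"op": "drive_tool", "data": {"angular": [[0,0,0],[0,0,0],[0,0,0],[0,0,0],[0,0,0],[0,0,0],[0,0,0],[0,0,0],[0,0,0],[0,0,0]], "delta_pos": [[0,0.08,1],[0,0,2.5],[0,0,2],[0,0,1],[0,0,0.5],[0,0,0.5],[0,0,0.5],[0,0,0.5],[0,0,0],[0,0,0]], "gripper": [2.5,2.5,2.5,2.5,2.5,2.5,2.5,2.5,2.5,2.5]}}

```text
time_s: 25.75
tool_pos: [0.4564, -0.0261, 0.16]
tool_rot: [180.0, 0.0, 79.6]
force: [-0.2, -0.1, -1.3]
grip_width: 0.0338
grasp_force: 44.9
```

Free in the hole; go down to just above seating, then ease in.

{"op": "drive_tool", "data": {"angular": [[0,0,0],[0,0,0],[0,0,0],[0,0,0],[0,0,0],[0,0,0],[0,0,0],[0,0,0],[0,0,0],[0,0,0]], "delta_pos": [[0,0,0.6],[0,0,1],[0,0,1],[0,0,1],[0,0,1],[0,0,0.6],[0,0,0.3],[0,0,0.2],[0,0,0],[0,0,0]], "gripper": [2.5,2.5,2.5,2.5,2.5,2.5,2.5,2.5,2.5,2.5]}}

```text
time_s: 26.75
tool_pos: [0.4566, -0.0262, 0.1031]
tool_rot: [180.0, 0.0, 79.6]
force: [0.6, -0.8, -2.6]
grip_width: 0.0335
grasp_force: 44.9
```

{"op": "drive_tool", "data": {"angular": [[0,0,0],[0,0,0],[0,0,0],[0,0,0]], "delta_pos": [[0,0,0.1],[0,0,0.1],[0,0,0],[0,0,0]], "gripper": [2.5,2.5,2.5,2.5]}}

```text
time_s: 27.15
tool_pos: [0.4563, -0.0262, 0.1009]
tool_rot: [180.0, 0.0, 79.6]
force: [-1.7, 0.8, -2.0]
grip_width: 0.034
grasp_force: 44.9
```

{"op": "drive_tool", "data": {"angular": [[0,0,0],[0,0,0],[0,0,0]], "delta_pos": [[0,0,0.07],[0,0,0],[0,0,0]], "gripper": [2.5,2.5,2.5]}}

```text
time_s: 27.45
tool_pos: [0.4564, -0.0262, 0.1002]
tool_rot: [180.0, 0.0, 79.6]
force: [0.3, 0.0, -1.5]
grip_width: 0.0337
grasp_force: 44.9
```

Run:
```python
from h import *
np.set_printoptions(precision=4,suppress=True)
for i in range(4):
    eyes.read_camera('side');o=telemetry.get_obs();print(o['tool_pos'],o['force'])
```

```text
[ 0.4564 -0.0262  0.1002] [ 0.3658 -0.0616 -1.2891]
[ 0.4564 -0.0262  0.1002] [-0.0913  0.0345 -1.2914]
[ 0.4564 -0.0262  0.1002] [-0.3009  0.4435 -1.4498]
[ 0.4564 -0.0262  0.1002] [ 0.4111 -0.0238 -1.3468]
```

{"op": "drive_tool", "data": {"angular": [[0,0,0],[0,0,0],[0,0,0],[0,0,0],[0,0,0],[0,0,0],[0,0,0],[0,0,0],[0,0,0]], "delta_pos": [[0,0,0.03],[0,0,0],[0,0,0],[0,0,0],[0,0,0],[0,0,0],[0,0,0],[0,0,0],[0,0,0]], "gripper": [2.5,2.5,5,7,7,7,7,7,7]}}

```text
time_s: 28.55
tool_pos: [0.4563, -0.0261, 0.0998]
tool_rot: [-180.0, 0.0, 79.6]
force: [0.3, 0.9, 1.2]
grip_width: 0.0692
grasp_force: 0.0
```

{"op": "drive_tool", "data": {"angular": [[0,0,0],[0,0,0],[0,0,0],[0,0,0],[0,0,0],[0,0,0],[0,0,0]], "delta_pos": [[0,0,-1],[0,0,-2],[0,0,-3],[0,0,-3],[0,0,-3],[0,0,-2],[0,0,0]], "gripper": [7,7,7,7,7,7,7]}}

```text
time_s: 29.25
tool_pos: [0.4583, -0.0261, 0.2434]
tool_rot: [179.6, 0.1, 79.6]
force: [0.0, -0.4, 0.6]
grip_width: 0.07
grasp_force: 0.0
```

```bash
python3 - <<'E'
from h import *
np.set_printoptions(precision=4,suppress=True)
w=eyes.read_camera('wrist');s=eyes.read_camera('side')
m=models.cut_out(w,'lifter_grip')
for x in m[:2]: print(x['p'],x['centre'],cv2.boundingRect(x['pixels'].astype(np.uint8)))
h=cv2.cvtColor(w['pixels'],cv2.COLOR_RGB2HSV).astype(int)
print('exp top corners',[proj(w,(.4562+a*np.cos(np.radians(-10.4))-b*np.sin(np.radians(-10.4)),-.0262+a*np.sin(np.radians(-10.4))+b*np.cos(np.radians(-10.4)),.127),True).round(1).tolist() for a in(-.017,.017) for b in(-.011,.011)])
for k in('lifter_grip','holder','lid','pot','stand'): print(k,[(x['p'],np.round(x['centre'],1)) for x in models.search_frame(s,k)])
E
python3 k2.py
```

```text
0.83 [251.1, 178.7] (219, 156, 62, 47)
exp top corners [[230.9, 203.3], [230.4, 180.4], [267.3, 203.2], [267.6, 180.3]]
lifter_grip [(0.68, array([286.4, 195.8]))]
holder [(0.62, array([288.2, 204.8]))]
lid [(0.93, array([323.7, 263.1])), (0.89, array([168.4, 273.9])), (0.87, array([269.6, 162. ])), (0.78, array([179.1, 225.1]))]
pot [(0.89, array([244.5, 244.5])), (0.73, array([265.6, 163.6]))]
stand [(0.97, array([269.2, 181.2]))]
[ 0.4559 -0.026   0.2392] [-0.06   -0.6157 -0.1679] 29.7
0Traceback (most recent call last):
  File "k2.py", line 25, in <module>
    for z in(.090,.0945): print('lid',circ(L,z,.083))
                                      ~~~~^^^^^^^^^^
  File "k2.py", line 23, in circ
    f=least_squares(lambda c:np.hypot(*(P-c).T)-r,C);g=least_squares(lambda c:np.hypot(*(P-c[:2]).T)-c[2],np.r_[C,r])
    return func(*args, **kwargs)
    vector_fun = VectorFunction(
        fun_wrapped,
    ...<6 lines>...
        workers=workers
    )
    self._update_fun()
    ~~~~~~~~~~~~~~~~^^
    self.f = self.fun_wrapped(xp_copy(self.x))
             ~~~~~~~~~~~~~~~~^^^^^^^^^^^^^^^^^
    return np.atleast_1d(self.fun(x))
                         ~~~~~~~~^^^
    return self.f(x, *self.args, **self.kwargs)
           ~~~~~~^^^^^^^^^^^^^^^^^^^^^^^^^^^^^^
  File "k2.py", line 23, in <lambda>
    f=least_squares(lambda c:np.hypot(*(P-c).T)-r,C);g=least_squares(lambda c:np.hypot(*(P-c[:2]).T)-c[2],np.r_[C,r])
                                        ~^~
ValueError: operands could not be broadcast together with shapes (0,) (2,)
```

```bash
python3 -c "
from cell import env
print(env.sign_off())"
```

```text
the job is handed in; nothing more can be done
None
```

The job is handed in: the lid lies within about 1 mm of centre inside the blue stand's rim, with no tilt showing in the camera fit. The lifter is unhooked and back upright in its holder. The gripper is clear of everything, after about 30 s of the 72 s allowed. I did not separately measure the pot or the other counter items at the end.

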